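# Seat the lid of an imaging chamber with its four screws

## Task

The lid of the dark blue imaging chamber lies loose on its springy seal. Tighten its four thumbscrews clockwise in at least two rounds, part way first (about an eighth of a turn), and crosswise (next always the screw diagonally opposite, then the other pair), so that the lid goes down without tipping until it sits flat and fully home on its stops with all four screws snug. Stop each screw as soon as you feel its resistance climb steeply, do not overtighten, leave the other things where they are and let go at the end.

Things in the scene. Friction and masses are not known exactly. Their poses are not given: they have to be found in the camera images.
- chamber: square dark blue imaging chamber, fixed to the bench: 172 x 172 mm base, its rim 42 mm high. Origin at the centre of its underside; x and y along its sides, z up. Its four screws stand on a 100 mm square: screw 1 at (-50, 50) mm of this frame, 2 at (-50, -50), 3 at (50, -50), 4 at (50, 50); so 1 is diagonally opposite 3, and 2 is opposite 4
- lid_top (a point): centre of the top face of the aluminium lid, 140 x 140 x 8 mm, 0.35 kg, with a 54 mm square window. It lies loose between the rim walls on springy orange seal pads (2 N/mm each, 36 mm either side of the centre in x and y), top face about 48 mm above the bench at the start. Under each screw is a steel stop; the lid must go down 2.7 to 4.5 mm to sit on all four stops, how far differs each time and cannot be seen
- screw1 (a joint): turn of screw 1 in rad, growing clockwise seen from above (tightening), 0 to 0.15 at the start. All four screws: go down 3.2 mm per rad and stay where they are left; nothing but the lid stops them. The foot meets the lid at about 0.2, then presses it into the soft seal until, somewhere between 1.0 and 1.6 (not known beforehand), that corner sits on its stop
- knob1 (a point): middle of the round black knurled knob of screw 1, on its axis, half-way up the knob. The knob is 36 mm across and 24 mm tall, axis vertical, white pointer on top, and can be gripped from above at any yaw. This point is 74 mm above the bench at joint value 0 and sinks with the screw (follow it down while turning); 26 mm from it down to the lid. Every knob's neighbours are 100 mm away
- foot1: brass foot of screw 1 that presses on the lid, 20 mm across; origin at the centre of its underside, on the screw's axis 26 mm under the knob's middle; turns with the knob
- screw2 (a joint): turn of screw 2 in rad, growing clockwise seen from above (tightening), 0 to 0.15 at the start. All four: pressing force some 5 to 12 N on the seal; on the stop it climbs by roughly 120 N per rad. Snug is 16 to 45 N, best about 28; more is overtight. Turning takes about 0.009 N m per newton of pressing force, so some 0.25 N m when snug; this moment may fade when the turning stops
- knob2 (a point): middle of the round black knurled knob of screw 2, on its axis, half-way up the knob. As for screw 1.
- foot2: brass foot of screw 2 that presses on the lid, 20 mm across; origin at the centre of its underside, on the screw's axis 26 mm under the knob's middle; turns with the knob
- screw3 (a joint): turn of screw 3 in rad, growing clockwise seen from above (tightening), 0 to 0.15 at the start. All four: a light grip of 7 to 9 N carries the knob round until it is snug and then slips on it, so that the knob (and this value) stays behind the hand; a hard grip does not slip and overtightens
- knob3 (a point): middle of the round black knurled knob of screw 3, on its axis, half-way up the knob. As for screw 1.
- foot3: brass foot of screw 3 that presses on the lid, 20 mm across; origin at the centre of its underside, on the screw's axis 26 mm under the knob's middle; turns with the knob
- screw4 (a joint): turn of screw 4 in rad, growing clockwise seen from above (tightening), 0 to 0.15 at the start. As for the others
- knob4 (a point): middle of the round black knurled knob of screw 4, on its axis, half-way up the knob. As for screw 1.
- foot4: brass foot of screw 4 that presses on the lid, 20 mm across; origin at the centre of its underside, on the screw's axis 26 mm under the knob's middle; turns with the knob
- spare_screw: bystander: spare black thumbscrew standing knob-down, 45 mm tall, 36 mm across; origin at the centre of its underside
- petri_dish: bystander: clear covered petri dish, 60 mm across, 16 mm high; origin at the centre of its underside
- oil_bottle: bystander: small amber bottle, 36 mm across, 75 mm tall; origin at the centre of its underside
- slide_box: bystander: blue and white slide box, 85 x 170 x 26 mm; origin at the centre of its underside
- driver: bystander: screwdriver with a yellow handle, lying down; origin at the centre of its underside (lying, handle to its -x)
- objective: bystander: steel microscope objective with a green band, standing, 28 mm across, 46 mm tall; origin at the centre of its underside
- lid: the same lid; origin at the centre of its underside, z up. Its tilt from level tells whether it tips
Not all that is in view belongs to the job. There is more than one size of the lid; the job needs the middle-sized.

How it is judged:
By the outcome, as a careful person would: the job done as asked, in the order asked, and still so for the second after the job is handed in, with the robot touching nothing.
It also fails if it takes over 72 s, if anything falls off the work surface, if the arm or the gripper's body presses on something with over 40 N, if the wrist force passes 120 N, or if a joint passes its speed limit or range.

## Robot

A 6-joint arm with a two-finger parallel gripper is mounted at the origin on the work surface. World frame = base frame: x ahead of the robot, y to its left, z up, the work surface at z = 0. Lengths are in mm, angles in rad, forces in N, time in s.
With the tool pointing down it reaches from about 300 to 1000 mm from the base axis. Payload 5.1 kg.
Tool frame: the origin (TCP) lies between the finger pads; the fingertips stand 22 mm ahead of it and the grasp point (between the pads) lies 3 mm ahead of it; z points along the fingers, x is the direction in which the jaws open and shut, and the axes are right-handed (so a half turn about z gives the same grasp; the last joint's range is limited). The gripper opens to 95 mm and grips with 3 to 60 N. Pads are 20 mm wide; open, the fingers measure 119 mm over their backs; the gripper's body (75 mm by 180 mm) begins 59 mm behind the grasp point.
Start: joints at [1.133, 0.124, 1.65, -0, 1.367, -0.083], TCP at [225.832, 609.495, 236.656] pointing down, gripper open.
Joint ranges: [-2.61, 2.61], [-1.02, 2.33], [0.03, 2.71], [-1.35, 4.49], [0.32, 2.68], [-2.91, 2.91]. Speed limits (rad/s): [2.57, 2.57, 3.14, 3.14, 3.14, 3.14].

## Interface

Orientations are given as a unit quaternion [w, x, y, z].
In Python, from bench import bot gives the robot as it stands.
- The arm moves only by the tool arm_command, never from a script. Its argument "plan" is a list of rows, each a list of 7 numbers: the opening in per cent of the stroke, from 0 (shut) to 100 (fully open), then the shift along the tool's x, y, z in cm, then the turn, a rotation vector about the tool's x, y, z in degrees. A call has 1 to 10 rows; each row is the pose to reach, as a shift and turn from the pose measured when the call began, along the tool's axes at that moment; what a row does not reach only later rows make up. A row lasts 1/10 s, in which the tool goes at most 50 mm and 8.59 degrees, less where a joint would pass 70% of its speed; a pose out of reach is approached as far as the arm can. A call with a gripper value outside its range is refused whole. The fingers move at their own pace and stop on an object; "grip_force" is the grip in N (left out, the last holds). Time passes only in rows, so rows that repeat a pose let the fingers close. It gives the time, the measured TCP pose, the force and the opening at its end, in the units of the state.
- bot.get_state(): the state, without advancing time (a new reading comes with each control period).
- bot.camera(name): name is "side" or "top"; returns a dict with "image" (480x640x3 uint8, blue, green, red), "mtx" (3x3 intrinsics, pixels), "k1" (the pictures are not rectified: a ray, as slopes to the right and down, at radius r is drawn at 1 + k1 r^2 times it, then the intrinsics apply), "extrinsics" (4x4, takes a point from camera to world coordinates). Camera axes: x right, y down, z forward; pixel columns grow to the right and rows downward; lengths in mm; the calibration is good to about 2 mm. A picture is of the moment at which its call begins. There is no depth.
- bot.job_done(): hands the job in, once; it reports no verdict.
The state is a dict: "t": time; "joint_positions": joint angles; "qd": joint speeds; "joint_torque": joint torques, N m; "position": TCP position; "tool_rot": TCP orientation; "ft_force": force on the tool from outside, world axes, zero at the start; "torque": the same for the moment, N m; "finger_gap": opening from 0.0 (shut) to 1.0 (fully open).
Only numpy, scipy, OpenCV 4.12 (cv2) and the standard library are available. Lean on these libraries where they do the work, as an engineer would, in place of code of your own. Each camera call takes 0.05 s, during which the arm holds its last target. There are 200 camera calls.

## Working session

There is one attempt and no reset: what is moved stays moved. The work goes in short steps, Python scripts to look and compute and a tool call to move; the robot and the scene stay as the last step left them, time stands still between calls to the robot, and variables do not carry over. Pictures are saved under pics/ and viewed, about 8 in all and at most 12, crops included, and the job is handed in when it is done.

Besides the shell and the picture viewer there is one more tool, called after "Call:" as name(argument=value, ...), one argument or row to a line, values as JSON. arm_command: Moves the arm, as the interface text tells. Its arguments: {"type":"object","properties":{"plan":{"type":"array","items":{"type":"array","items":{"type":"number"}}},"grip_force":{"type":"number"}},"required":["plan"]}

```bash
mkdir -p pics; ls; python3 - <<'E'
from bench import bot
import cv2
s=bot.get_state()
print({k:s[k] for k in('t','position','tool_rot','ft_force','torque','finger_gap')})
for n in('top','side'):
    c=bot.camera(n); cv2.imwrite(f'pics/{n}0.png',c['image']); print(n,c['mtx'],c['k1'],c['extrinsics'])
E
```

```text
pics
{'t': 0.0, 'position': array([225.59334475, 608.95974707, 235.39176749]), 'tool_rot': array([ 5.12810723e-04,  8.20801996e-01,  5.71211883e-01, -8.97204538e-04]), 'ft_force': array([ 0.58075904, -0.53266811, -0.16287813]), 'torque': array([0.01508071, 0.00344897, 0.01748128]), 'finger_gap': 0.9984189982681523}
top [[546.85605079   0.         318.08828355]
 [  0.         546.85605079 247.15640974]
 [  0.           0.           1.        ]] -0.07998985236911771 [[ 1.73809113e-02 -9.97562894e-01  6.75734895e-02  4.34098387e+02]
 [-9.99639484e-01 -1.59542473e-02  2.15954532e-02 -2.20502818e+01]
 [-2.04647386e-02 -6.79244769e-02 -9.97480556e-01  1.23538381e+03]
 [ 0.00000000e+00  0.00000000e+00  0.00000000e+00  1.00000000e+00]]
side [[466.82106007   0.         321.79267906]
 [  0.         466.82106007 238.76484104]
 [  0.           0.           1.        ]] -0.08525725116695092 [[ 8.87952638e-01 -3.28146580e-01  3.22273076e-01  1.77433793e+02]
 [-4.59621783e-01 -6.07239293e-01  6.48080441e-01 -6.12206258e+02]
 [-1.69685052e-02 -7.23588462e-01 -6.90023048e-01  7.61693533e+02]
 [ 0.00000000e+00  0.00000000e+00  0.00000000e+00  1.00000000e+00]]
```

View pics/top0.png

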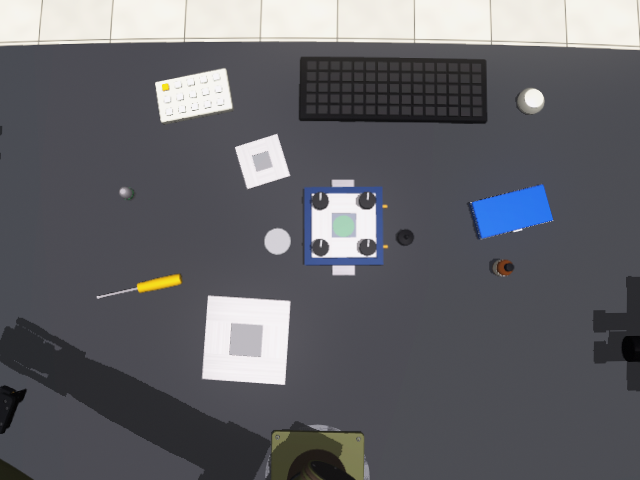

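View pics/side0.png

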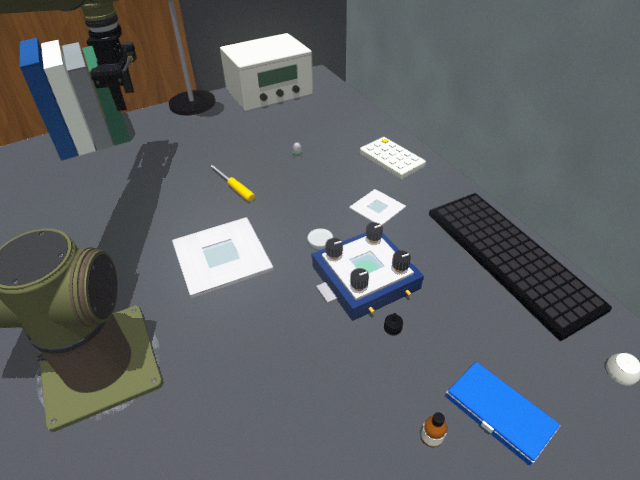

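The top view shows three lid-like plates. The small one is at (262,161), the large one at (246,340), and the middle one at (343,225) lies inside the blue chamber under four knobs at (320,201), (367,201), (320,247) and (368,247). The black thing at (405,237) is the spare screw. The job is the plate in the chamber.

```bash
cat > h.py <<'E'
import numpy as np, cv2
from scipy.spatial.transform import Rotation as R
def ray(c,px,z):
    M,k,E=c['mtx'],c['k1'],c['extrinsics']
    d=cv2.undistortPoints(np.array(px,float).reshape(-1,1,2),M,np.array([k,0,0,0,0.]))[:,0]
    w=np.c_[d,np.ones(len(d))]@E[:3,:3].T; o=E[:3,3]
    return (o+w*((z-o[2])/w[:,2])[:,None])[:,:2]
def proj(c,P):
    E=np.linalg.inv(c['extrinsics'])
    return cv2.projectPoints(np.array(P,float).reshape(-1,1,3),cv2.Rodrigues(E[:3,:3])[0],E[:3,3],c['mtx'],np.array([c['k1'],0,0,0,0.]))[0][:,0]
E
python3 - <<'E'
from h import *; from bench import bot
c=bot.camera('top'); im=c['image']; hsv=cv2.cvtColor(im,cv2.COLOR_BGR2HSV)
blue=cv2.inRange(hsv,(105,120,50),(130,255,255)); blue[:,430:]=0
cs=max(cv2.findContours(blue,0,2)[0],key=cv2.contourArea)
b=cv2.boxPoints(cv2.minAreaRect(cs)); 
W=ray(c,b,42); ctr=W.mean(0); print('rim',W.round(1),'sides',[np.linalg.norm(W[i]-W[i-1]).round(1) for i in range(4)],'ctr',ctr.round(1))
e=W[1]-W[0]; print('ang',np.degrees(np.arctan2(e[1],e[0])))
dark=cv2.inRange(hsv,(0,0,0),(180,255,60))
dark[:, :308]=0; dark[:,380:]=0; dark[:190]=0; dark[261:]=0
for k in cv2.findContours(dark,0,2)[0]:
    if cv2.contourArea(k)>60:
        (x,y),r=cv2.minEnclosingCircle(k); print((round(x,1),round(y,1)),round(r,1),cv2.boundingRect(k),'z86',ray(c,[[x,y]],86).round(1),'z78',ray(c,[[x,y]],78).round(1))
s=bot.camera('side'); cr=s['image'][215:340,300:440]
a=cv2.resize(im[175:275,290:420],None,fx=6,fy=6,interpolation=2); a=a[:600,:780]
cv2.imwrite('pics/crop1.png',a)
E
```

```text
rim [[ 647.5   37.2]
 [ 650.  -134.7]
 [ 480.4 -136.2]
 [ 477.6   33.9]] sides [np.float64(170.0), np.float64(172.0), np.float64(169.7), np.float64(170.2)] ctr [563.9 -50. ]
ang -89.16773108778418
```

View pics/crop1.png

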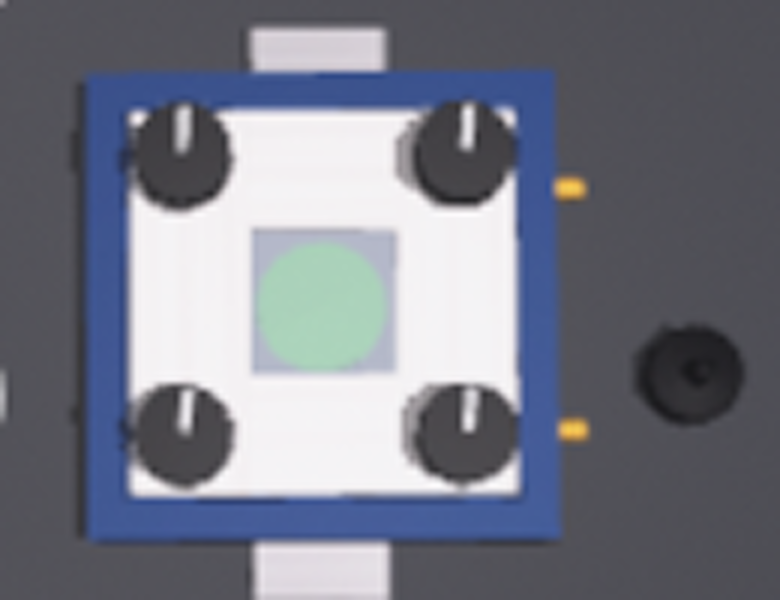

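The crop shows the middle-sized lid, its sides about 2/3 of the blue base, with four knobs whose pointers all point to the image top (+x). Knob centres in the crop are (182,157), (464,153), (184,435) and (466,434).

```bash
python3 - <<'E'
from h import *; from bench import bot
c=bot.camera('top'); 
px=np.array([[182,157],[464,153],[184,435],[466,434]])/6+[290,175]
K=ray(c,px,86); print('top TL TR BL BR',K.round(1),K.mean(0).round(1), [np.linalg.norm(K[a]-K[b]).round(1) for a,b in((0,1),(1,3),(3,2),(2,0),(0,3))])
th=np.radians(0.85)
s=bot.camera('side'); g=cv2.cvtColor(s['image'],cv2.COLOR_BGR2GRAY)
for k in K:
    p=proj(s,[[*k,74]])[0]; x,y=p.round().astype(int); w=g[y-14:y+15,x-14:x+15]
    m=(w<75).astype(np.uint8); n,l,st,ce=cv2.connectedComponentsWithStats(m); i=l[14,14]
    q=ce[i]+[x-14,y-14]; print('pred',p.round(1),'blob',q.round(1),st[i],'ray z74',ray(s,[q],74).round(1))
st=bot.get_state(); Rm=R.from_quat(np.roll(st['tool_rot'],-1)).as_matrix(); print(Rm.round(3),st['position'])
# yaw at target: jaw dir
for name,k in zip(('TL','TR','BL','BR'),K): print(name,'shift cm tool', (Rm.T@(np.array([*k,131])-st['position'])/10).round(2))
E
```

```text
top TL TR BL BR [[ 6.098e+02 -2.000e-01]
 [ 6.127e+02 -9.980e+01]
 [ 5.113e+02 -2.600e+00]
 [ 5.133e+02 -1.015e+02]] [561.8 -51. ] [np.float64(99.6), np.float64(99.4), np.float64(98.9), np.float64(98.5), np.float64(139.9)]
pred [374.5 231.4] blob [373.5 231.8] [  5   6  17  18 228] ray z74 [[ 6.072e+02 -3.000e-01]]
pred [401.7 260.2] blob [402.4 261.7] [  5   4  24  25 314] ray z74 [[ 611.5 -103.8]]
pred [335.2 247.3] blob [333.4 247.9] [  4   5  18  19 235] ray z74 [[507.3  -2.3]]
pred [360.1 278.2] blob [358.7 279.2] [  5   5  17  20 265] ray z74 [[ 509.5 -102.4]]
[[ 0.347  0.938 -0.   ]
 [ 0.938 -0.347 -0.001]
 [-0.001 -0.    -1.   ]] [225.76702603 609.32335022 236.22450991]
TL shift cm tool [-43.81  57.19  10.55]
TR shift cm tool [-53.04  60.92  10.56]
BL shift cm tool [-47.45  48.04  10.55]
BR shift cm tool [-56.66  51.66  10.56]
```

Top-view knob spacing is 98.5–99.6 mm where 100 is expected, and the side rays agree to about 4 mm. The chamber centre is near (562,-51) and is turned about 1.2°. Going above screw 1 (near left, about (511,-2)).

Call:
arm_command(
  plan=[
    [60, -47.4, 48.0, 10.5, 0, 0, -21.5],
    [60, -47.4, 48.0, 10.5, 0, 0, -21.5],
    [60, -47.4, 48.0, 10.5, 0, 0, -21.5],
    [60, -47.4, 48.0, 10.5, 0, 0, -21.5],
    [60, -47.4, 48.0, 10.5, 0, 0, -21.5],
    [60, -47.4, 48.0, 10.5, 0, 0, -21.5],
    [60, -47.4, 48.0, 10.5, 0, 0, -21.5],
    [60, -47.4, 48.0, 10.5, 0, 0, -21.5],
    [60, -47.4, 48.0, 10.5, 0, 0, -21.5],
    [60, -47.4, 48.0, 10.5, 0, 0, -21.5],
  ],
  grip_force=8,
)

```text
t: 1.3
position: [435.3, 159.9, 159.8]
tool_rot: [0.0, 0.7, 0.714, 0.0]
ft_force: [0.5, 0.2, 0.9]
finger_gap: 0.604
```

Call:
arm_command(
  plan=[
    [60, -16.3, 7.3, 2.9, 0, 0, 0],
    [60, -16.3, 7.3, 2.9, 0, 0, 0],
    [60, -16.3, 7.3, 2.9, 0, 0, 0],
    [60, -16.3, 7.3, 2.9, 0, 0, 0],
    [60, -16.3, 7.3, 2.9, 0, 0, 0],
    [60, -16.3, 7.3, 2.9, 0, 0, 0],
  ],
)

```text
t: 1.9
position: [511.5, -1.9, 130.7]
tool_rot: [0.0, 0.7, 0.714, 0.0]
ft_force: [-0.5, -0.4, 0.8]
finger_gap: 0.602
```

```bash
python3 - <<'E'
from h import *; from bench import bot
s=bot.get_state(); print(s['t'],s['position'],s['joint_positions'].round(2) if hasattr(s['joint_positions'],'round') else s['joint_positions'],s['ft_force'],s['torque'])
c=bot.camera('side'); a=cv2.resize(c['image'][150:320,270:470],None,fx=3.5,fy=3.5); cv2.imwrite('pics/hov.png',a)
E
```

```text
1.9 [511.51986463  -1.91823139 130.69508236] [-0.11 -0.09  2.05  0.    1.18 -1.7 ] [-0.51520339 -0.44107276  0.84822785] [ 0.01885577 -0.01724721 -0.00819317]
```

View pics/hov.png

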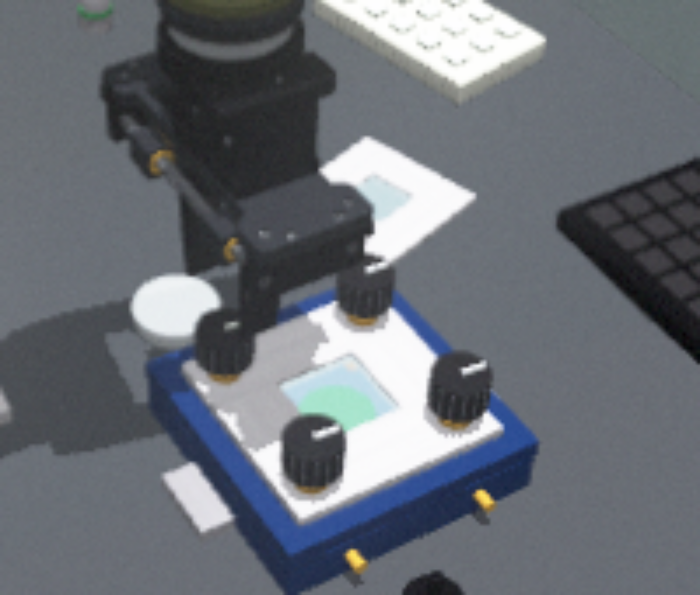

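The crop shows the gripper straddling knob 1, the left knob at crop (223,345). Fingertips are above the other parts. Going down and closing lightly.

Call:
arm_command(
  plan=[
    [60, 0, 0, 3.5, 0, 0, 0],
    [60, 0, 0, 5.2, 0, 0, 0],
    [60, 0, 0, 5.2, 0, 0, 0],
    [30, 0, 0, 5.2, 0, 0, 0],
    [20, 0, 0, 5.2, 0, 0, 0],
    [20, 0, 0, 5.2, 0, 0, 0],
    [20, 0, 0, 5.2, 0, 0, 0],
    [20, 0, 0, 5.2, 0, 0, 0],
  ],
  grip_force=8,
)

```text
t: 2.75
position: [512.4, -0.4, 80.3]
tool_rot: [0.0, 0.7, 0.714, 0.002]
ft_force: [-0.5, 5.6, 5.5]
finger_gap: 0.376
```

```bash
cat > st.py <<'E'
from bench import bot
s=bot.get_state(); print(s['t'],s['position'].round(1),s['tool_rot'].round(3),s['ft_force'].round(1),s['torque'].round(3),round(s['finger_gap'],3),round(s['joint_positions'][5],3))
E
python3 st.py
```

```text
2.75 [ 5.124e+02 -4.000e-01  8.030e+01] [0.    0.7   0.714 0.002] [-0.5  5.6  5.5] [ 1.002  0.125 -0.03 ] 0.376 -1.699
```

Call:
arm_command(
  plan=[
    [20, 0.1, 0, 0.0, 0, 0, 0],
    [20, 0.15, 0, 0.05, 0, 0, 5],
    [20, 0.15, 0, 0.08, 0, 0, 10],
    [20, 0.15, 0, 0.11, 0, 0, 15],
    [20, 0.15, 0, 0.14, 0, 0, 21],
    [20, 0.15, 0, 0.17, 0, 0, 27],
    [20, 0.15, 0, 0.2, 0, 0, 33],
    [20, 0.15, 0, 0.24, 0, 0, 39],
    [20, 0.15, 0, 0.27, 0, 0, 45],
  ],
)

```text
t: 3.65
position: [511.5, -2.3, 78.1]
tool_rot: [0.003, 0.92, 0.391, -0.001]
ft_force: [-5.4, -11.1, 7.3]
finger_gap: 0.373
```

```bash
python3 st.py
```

```text
3.65 [511.5  -2.3  78.1] [ 0.003  0.92   0.391 -0.001] [ -5.4 -11.1   7.3] [-2.087  1.145  0.058] 0.373 -0.906
```

Call:
arm_command(
  plan=[
    [60, 0, 0, 0, 0, 0, 0],
    [60, 0, 0, 0, 0, 0, 0],
    [60, 0, 0, -3, 0, 0, 0],
    [60, 0, 5, -5, 0, 0, -8],
    [60, 0, 9, -5, 0, 0, -16],
    [60, 0, 14.1, -5, 0, 0, -24],
    [60, 0, 14.1, -5, 0, 0, -32],
    [60, 0, 14.1, -5, 0, 0, -40],
    [60, 0, 14.1, -5, 0, 0, -45],
    [60, 0, 14.1, -5, 0, 0, -45],
  ],
)

```text
t: 4.65
position: [612.8, -99.9, 127.9]
tool_rot: [0.002, 0.701, 0.713, -0.002]
ft_force: [0.3, -0.4, -0.0]
finger_gap: 0.599
```

```bash
python3 st.py; python3 - <<'E'
from h import *; from bench import bot
c=bot.camera('top'); s=bot.camera('side'); 
a=cv2.resize(c['image'][180:270,295:390],None,fx=4,fy=4); b=cv2.resize(s['image'][210:310,305:425],None,fx=3.3,fy=3.3)
o=np.zeros((360,780,3),np.uint8); o[:360,:380]=a; o[:330,384:384+b.shape[1]]=b[:, :396]; cv2.imwrite('pics/p1.png',o)
E
```

```text
4.65 [612.8 -99.9 127.9] [ 0.002  0.701  0.713 -0.002] [ 0.3 -0.4 -0. ] [ 0.05   0.038 -0.03 ] 0.599 -1.832
```

View pics/p1.png

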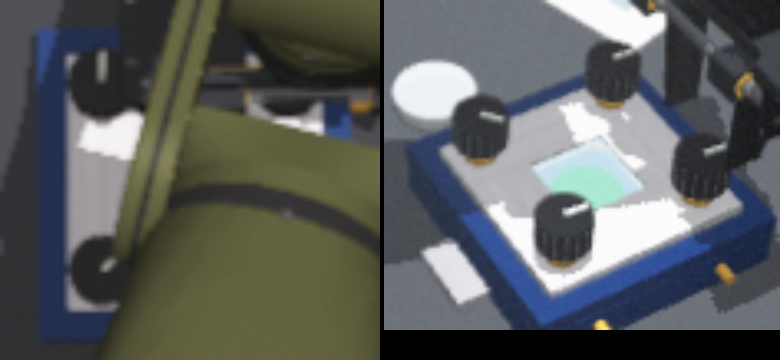

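The top crop shows knob 1's pointer, near (108,265), turned about 45° clockwise while the others are unchanged, so the grip carries the knob. Next is screw 3.

Call:
arm_command(
  plan=[
    [60, 0, 0, 3.5, 0, 0, 0],
    [60, 0, 0, 4.9, 0, 0, 0],
    [60, 0, 0, 4.9, 0, 0, 0],
    [30, 0, 0, 4.9, 0, 0, 0],
    [20, 0, 0, 4.9, 0, 0, 0],
    [20, 0, 0, 4.9, 0, 0, 0],
    [20, 0, 0, 4.9, 0, 0, 0],
    [20, 0, 0, 4.9, 0, 0, 0],
  ],
)

```text
t: 5.55
position: [613.8, -98.4, 80.9]
tool_rot: [0.002, 0.702, 0.713, -0.0]
ft_force: [-0.5, 6.3, 3.1]
finger_gap: 0.378
```

Call:
arm_command(
  plan=[
    [20, 0, 0, 0.03, 0, 0, 4],
    [20, 0, 0, 0.06, 0, 0, 9],
    [20, 0, 0, 0.08, 0, 0, 14],
    [20, 0, 0, 0.11, 0, 0, 19],
    [20, 0, 0, 0.14, 0, 0, 24],
    [20, 0, 0, 0.17, 0, 0, 30],
    [20, 0, 0, 0.2, 0, 0, 36],
    [20, 0, 0, 0.24, 0, 0, 42],
    [20, 0, 0, 0.26, 0, 0, 45],
  ],
)

```text
t: 6.45
position: [613.1, -100.0, 78.7]
tool_rot: [0.003, 0.921, 0.389, -0.001]
ft_force: [-3.1, -4.7, -0.7]
finger_gap: 0.372
```

```bash
python3 st.py
```

```text
6.45 [ 613.1 -100.    78.7] [ 0.003  0.921  0.389 -0.001] [-3.1 -4.7 -0.7] [-0.926  0.606  0.07 ] 0.372 -1.041
```

Call:
arm_command(
  plan=[
    [60, 0, 0, 0, 0, 0, 0],
    [60, 0, 0, 0, 0, 0, 0],
    [60, 0, 0, -3, 0, 0, 0],
    [60, -3, -3, -5, 0, 0, -8],
    [60, -6, -6, -5, 0, 0, -16],
    [60, -7.1, -7.0, -5, 0, 0, -24],
    [60, -7.1, -7.0, -5, 0, 0, -32],
    [60, -7.1, -7.0, -5, 0, 0, -40],
    [60, -7.1, -7.0, -5, 0, 0, -45],
    [60, -7.1, -7.0, -5, 0, 0, -45],
  ],
)

```text
t: 7.45
position: [513.8, -101.6, 129.4]
tool_rot: [0.003, 0.702, 0.712, -0.002]
ft_force: [0.2, 0.4, -0.5]
finger_gap: 0.597
```

Call:
arm_command(
  plan=[
    [60, 0, 0, 3.5, 0, 0, 0],
    [60, 0, 0, 5.0, 0, 0, 0],
    [60, 0, 0, 5.0, 0, 0, 0],
    [30, 0, 0, 5.0, 0, 0, 0],
    [20, 0, 0, 5.0, 0, 0, 0],
    [20, 0, 0, 5.0, 0, 0, 0],
    [20, 0, 0, 5.0, 0, 0, 0],
    [20, 0, 0, 5.0, 0, 0, 0],
  ],
)

```text
t: 8.25
position: [514.7, -100.4, 80.7]
tool_rot: [0.002, 0.703, 0.712, 0.0]
ft_force: [-0.6, 6.2, 1.8]
finger_gap: 0.38
```

Call:
arm_command(
  plan=[
    [20, 0, 0, 0.03, 0, 0, 4],
    [20, 0, 0, 0.06, 0, 0, 9],
    [20, 0, 0, 0.08, 0, 0, 14],
    [20, 0, 0, 0.11, 0, 0, 19],
    [20, 0, 0, 0.14, 0, 0, 24],
    [20, 0, 0, 0.17, 0, 0, 30],
    [20, 0, 0, 0.2, 0, 0, 36],
    [20, 0, 0, 0.24, 0, 0, 42],
    [20, 0, 0, 0.26, 0, 0, 45],
  ],
)

```text
t: 9.15
position: [513.8, -102.6, 78.5]
tool_rot: [0.004, 0.922, 0.388, -0.001]
ft_force: [-4.7, -7.9, 0.5]
finger_gap: 0.378
```

```bash
python3 st.py
```

```text
9.15 [ 513.8 -102.6   78.5] [ 0.004  0.922  0.388 -0.001] [-4.7 -7.9  0.5] [-1.463  0.876  0.013] 0.378 -1.089
```

Call:
arm_command(
  plan=[
    [60, 0, 0, 0, 0, 0, 0],
    [60, 0, 0, 0, 0, 0, 0],
    [60, 0, 0, -3, 0, 0, 0],
    [60, 5, 0, -5, 0, 0, -8],
    [60, 9, 0, -5, 0, 0, -16],
    [60, 14.1, -0.1, -5, 0, 0, -24],
    [60, 14.1, -0.1, -5, 0, 0, -32],
    [60, 14.1, -0.1, -5, 0, 0, -40],
    [60, 14.1, -0.1, -5, 0, 0, -45],
    [60, 14.1, -0.1, -5, 0, 0, -45],
  ],
)

```text
t: 10.15
position: [612.0, -0.2, 128.2]
tool_rot: [0.003, 0.703, 0.711, -0.002]
ft_force: [-0.6, -0.2, 0.1]
finger_gap: 0.599
```

Call:
arm_command(
  plan=[
    [60, 0, 0, 3.5, 0, 0, 0],
    [60, 0, 0, 5.0, 0, 0, 0],
    [60, 0, 0, 5.0, 0, 0, 0],
    [30, 0, 0, 5.0, 0, 0, 0],
    [20, 0, 0, 5.0, 0, 0, 0],
    [20, 0, 0, 5.0, 0, 0, 0],
    [20, 0, 0, 5.0, 0, 0, 0],
    [20, 0, 0, 5.0, 0, 0, 0],
  ],
)

```text
t: 10.95
position: [613.1, 1.6, 79.8]
tool_rot: [0.003, 0.703, 0.711, 0.0]
ft_force: [0.1, 7.8, 2.6]
finger_gap: 0.375
```

Call:
arm_command(
  plan=[
    [20, 0, 0, 0.03, 0, 0, 4],
    [20, 0, 0, 0.06, 0, 0, 9],
    [20, 0, 0, 0.08, 0, 0, 14],
    [20, 0, 0, 0.11, 0, 0, 19],
    [20, 0, 0, 0.14, 0, 0, 24],
    [20, 0, 0, 0.17, 0, 0, 30],
    [20, 0, 0, 0.2, 0, 0, 36],
    [20, 0, 0, 0.24, 0, 0, 42],
    [20, 0, 0, 0.26, 0, 0, 45],
  ],
)

```text
t: 11.85
position: [612.1, -0.8, 77.6]
tool_rot: [0.004, 0.922, 0.387, -0.001]
ft_force: [-5.4, -8.7, 2.0]
finger_gap: 0.377
```

```bash
python3 st.py
```

```text
11.85 [612.1  -0.8  77.6] [ 0.004  0.922  0.387 -0.001] [-5.4 -8.7  2. ] [-1.566  0.934 -0.008] 0.377 -0.876
```

Call:
arm_command(
  plan=[
    [60, 0, 0, 0, 0, 0, 0],
    [60, 0, 0, 0, 0, 0, 0],
    [60, 0, 0, -3, 0, 0, 0],
    [60, -3, -3, -5, 0, 0, -8],
    [60, -6, -6, -5, 0, 0, -16],
    [60, -7.1, -7.1, -5, 0, 0, -24],
    [60, -7.1, -7.1, -5, 0, 0, -32],
    [60, -7.1, -7.1, -5, 0, 0, -40],
    [60, -7.1, -7.1, -5, 0, 0, -45],
    [60, -7.1, -7.1, -5, 0, 0, -45],
  ],
)

```text
t: 12.85
position: [511.9, -1.1, 128.2]
tool_rot: [0.004, 0.704, 0.71, -0.002]
ft_force: [-0.2, 0.4, 0.7]
finger_gap: 0.6
```

Call:
arm_command(
  plan=[
    [60, 0, 0, 3.5, 0, 0, 0],
    [60, 0, 0, 5.2, 0, 0, 0],
    [60, 0, 0, 5.2, 0, 0, 0],
    [30, 0, 0, 5.2, 0, 0, 0],
    [20, 0, 0, 5.2, 0, 0, 0],
    [20, 0, 0, 5.2, 0, 0, 0],
    [20, 0, 0, 5.2, 0, 0, 0],
    [20, 0, 0, 5.2, 0, 0, 0],
  ],
)

```text
t: 13.65
position: [513.2, -0.4, 77.8]
tool_rot: [0.004, 0.704, 0.71, 0.0]
ft_force: [-0.4, 5.3, 1.7]
finger_gap: 0.376
```

Call:
arm_command(
  plan=[
    [20, -0.05, 0, 0.03, 0, 0, 4],
    [20, -0.1, 0, 0.06, 0, 0, 8],
    [20, -0.15, 0, 0.08, 0, 0, 12],
    [20, -0.15, 0, 0.11, 0, 0, 16],
    [20, -0.15, 0, 0.13, 0, 0, 20],
  ],
)

```text
t: 14.15
position: [513.0, -1.8, 77.0]
tool_rot: [0.004, 0.818, 0.576, 0.001]
ft_force: [-2.5, -0.2, -0.0]
finger_gap: 0.373
```

```bash
python3 st.py
```

```text
14.15 [513.   -1.8  77. ] [0.004 0.818 0.576 0.001] [-2.5 -0.2 -0. ] [-0.072  0.362  0.108] 0.373 -1.33
```

Call:
arm_command(
  plan=[
    [60, 0, 0, 0, 0, 0, 0],
    [60, 0, 0, 0, 0, 0, 0],
    [60, 0, 0, -3, 0, 0, 0],
    [60, -2, 4.5, -5, 0, 0, -8],
    [60, -4, 9, -5, 0, 0, -16],
    [60, -5.9, 12.7, -5, 0, 0, -20],
    [60, -5.9, 12.7, -5, 0, 0, -20],
    [60, -5.9, 12.7, -5, 0, 0, -20],
  ],
)

```text
t: 14.95
position: [612.6, -100.4, 127.7]
tool_rot: [0.003, 0.706, 0.709, -0.0]
ft_force: [1.0, 0.3, -0.7]
finger_gap: 0.601
```

Call:
arm_command(
  plan=[
    [60, 0, 0, 3.5, 0, 0, 0],
    [60, 0, 0, 5.0, 0, 0, 0],
    [60, 0, 0, 5.0, 0, 0, 0],
    [30, 0, 0, 5.0, 0, 0, 0],
    [20, 0, 0, 5.0, 0, 0, 0],
    [20, 0, 0, 5.0, 0, 0, 0],
    [20, 0, 0, 5.0, 0, 0, 0],
    [20, 0, 0, 5.0, 0, 0, 0],
  ],
)

```text
t: 15.75
position: [613.7, -98.4, 79.4]
tool_rot: [0.003, 0.706, 0.708, 0.002]
ft_force: [0.4, 9.4, 3.3]
finger_gap: 0.375
```

Call:
arm_command(
  plan=[
    [20, -0.05, 0, 0.03, 0, 0, 4],
    [20, -0.1, 0, 0.06, 0, 0, 8],
    [20, -0.15, 0, 0.08, 0, 0, 12],
    [20, -0.15, 0, 0.11, 0, 0, 16],
    [20, -0.15, 0, 0.13, 0, 0, 20],
  ],
)

```text
t: 16.25
position: [613.6, -99.3, 78.6]
tool_rot: [0.002, 0.819, 0.574, 0.003]
ft_force: [-1.4, 1.5, -0.7]
finger_gap: 0.38
```

```bash
python3 st.py
```

```text
16.25 [613.6 -99.3  78.6] [0.002 0.819 0.574 0.003] [-1.4  1.5 -0.7] [0.296 0.177 0.078] 0.38 -1.471
```

Call:
arm_command(
  plan=[
    [60, 0, 0, 0, 0, 0, 0],
    [60, 0, 0, 0, 0, 0, 0],
    [60, 0, 0, -3, 0, 0, 0],
    [60, -1.8, -4.6, -5, 0, 0, -8],
    [60, -3.6, -9.3, -5, 0, 0, -16],
    [60, -3.6, -9.3, -5, 0, 0, -20],
    [60, -3.6, -9.3, -5, 0, 0, -20],
    [60, -3.6, -9.3, -5, 0, 0, -20],
  ],
)

```text
t: 17.05
position: [514.6, -101.8, 129.1]
tool_rot: [0.003, 0.707, 0.707, 0.003]
ft_force: [0.1, 0.6, 0.4]
finger_gap: 0.601
```

Call:
arm_command(
  plan=[
    [60, 0, 0, 3.5, 0, 0, 0],
    [60, 0, 0, 5.2, 0, 0, 0],
    [60, 0, 0, 5.2, 0, 0, 0],
    [30, 0, 0, 5.2, 0, 0, 0],
    [20, 0, 0, 5.2, 0, 0, 0],
    [20, 0, 0, 5.2, 0, 0, 0],
    [20, 0, 0, 5.2, 0, 0, 0],
    [20, 0, 0, 5.2, 0, 0, 0],
  ],
)

```text
t: 17.85
position: [516.3, -100.5, 78.6]
tool_rot: [0.003, 0.707, 0.707, 0.005]
ft_force: [1.1, 6.0, 2.2]
finger_gap: 0.378
```

Call:
arm_command(
  plan=[
    [20, -0.05, 0, 0.03, 0, 0, 4],
    [20, -0.1, 0, 0.06, 0, 0, 8],
    [20, -0.15, 0, 0.08, 0, 0, 12],
    [20, -0.15, 0, 0.11, 0, 0, 16],
    [20, -0.15, 0, 0.13, 0, 0, 20],
  ],
)

```text
t: 18.35
position: [516.1, -102.3, 77.8]
tool_rot: [0.003, 0.82, 0.572, 0.005]
ft_force: [-1.2, -1.5, -0.5]
finger_gap: 0.376
```

```bash
python3 st.py
```

```text
18.35 [ 516.1 -102.3   77.8] [0.003 0.82  0.572 0.005] [-1.2 -1.5 -0.5] [-0.342  0.378 -0.012] 0.376 -1.521
```

Call:
arm_command(
  plan=[
    [60, 0, 0, 0, 0, 0, 0],
    [60, 0, 0, 0, 0, 0, 0],
    [60, 0, 0, -3, 0, 0, 0],
    [60, 4.3, 2, -5, 0, 0, -8],
    [60, 8.6, 4, -5, 0, 0, -16],
    [60, 12.8, 5.4, -5, 0, 0, -21],
    [60, 12.8, 5.4, -5, 0, 0, -21],
    [60, 12.8, 5.4, -5, 0, 0, -21],
  ],
)

```text
t: 19.15
position: [610.8, -0.1, 129.1]
tool_rot: [0.004, 0.701, 0.713, 0.004]
ft_force: [0.3, -0.8, 0.0]
finger_gap: 0.595
```

Call:
arm_command(
  plan=[
    [60, 0, 0, 3.5, 0, 0, 0],
    [60, 0, 0, 5.1, 0, 0, 0],
    [60, 0, 0, 5.1, 0, 0, 0],
    [30, 0, 0, 5.1, 0, 0, 0],
    [20, 0, 0, 5.1, 0, 0, 0],
    [20, 0, 0, 5.1, 0, 0, 0],
    [20, 0, 0, 5.1, 0, 0, 0],
    [20, 0, 0, 5.1, 0, 0, 0],
  ],
)

```text
t: 19.95
position: [612.3, 1.6, 79.8]
tool_rot: [0.003, 0.702, 0.713, 0.006]
ft_force: [-0.1, 5.2, 2.3]
finger_gap: 0.377
```

Call:
arm_command(
  plan=[
    [20, -0.05, 0, 0.03, 0, 0, 4],
    [20, -0.1, 0, 0.06, 0, 0, 8],
    [20, -0.15, 0, 0.08, 0, 0, 12],
    [20, -0.15, 0, 0.11, 0, 0, 16],
    [20, -0.15, 0, 0.13, 0, 0, 20],
  ],
)

```text
t: 20.45
position: [612.1, 0.4, 78.9]
tool_rot: [0.002, 0.815, 0.579, 0.007]
ft_force: [-2.1, 1.8, -0.2]
finger_gap: 0.377
```

```bash
python3 st.py; python3 - <<'E'
from h import *; from bench import bot
s=bot.camera('side'); cv2.imwrite('pics/p2.png',cv2.resize(s['image'][210:320,300:440],None,fx=5,fy=5,interpolation=2))
E
```

```text
20.45 [6.121e+02 4.000e-01 7.890e+01] [0.002 0.815 0.579 0.007] [-2.1  1.8 -0.2] [0.068 0.261 0.025] 0.377 -1.327
```

View pics/p2.png

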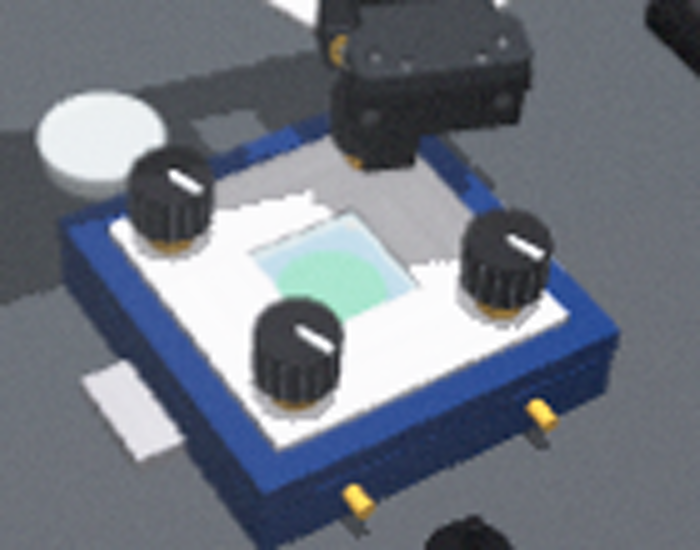

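The side crop shows pointers 1 (185,182), 2 (313,340) and 3 (525,247) all turned alike, about 65° in total. The fourth is under the hand. The lid looks level in its rim. Round 3 goes to snug, with torque readings in small steps.

Call:
arm_command(
  plan=[
    [60, 0, 0, 0, 0, 0, 0],
    [60, 0, 0, 0, 0, 0, 0],
    [60, 0, 0, -3, 0, 0, 0],
    [60, -1.8, -4.6, -5, 0.3, -0.3, -8],
    [60, -3.5, -9.4, -5, 0.6, -0.5, -16],
    [60, -3.5, -9.4, -5, 0.6, -0.5, -21],
    [60, -3.5, -9.4, -5, 0.6, -0.5, -21],
    [60, -3.5, -9.4, -5, 0.6, -0.5, -21],
  ],
)

```text
t: 21.3
position: [512.2, -1.9, 128.6]
tool_rot: [0.002, 0.697, 0.717, 0.0]
ft_force: [-0.7, -1.0, 0.2]
finger_gap: 0.602
```

Call:
arm_command(
  plan=[
    [60, 0, 0, 3.5, 0, 0, 0],
    [60, 0, 0, 5.4, 0, 0, 0],
    [60, 0, 0, 5.4, 0, 0, 0],
    [30, 0, 0, 5.4, 0, 0, 0],
    [20, 0, 0, 5.4, 0, 0, 0],
    [20, 0, 0, 5.4, 0, 0, 0],
    [20, 0, 0, 5.4, 0, 0, 0],
    [20, 0, 0, 5.4, 0, 0, 0],
  ],
)

```text
t: 22.1
position: [513.8, -0.4, 76.3]
tool_rot: [0.002, 0.698, 0.716, 0.003]
ft_force: [0.7, 6.5, 1.2]
finger_gap: 0.376
```

Call:
arm_command(
  plan=[
    [20, -0.05, 0, 0.02, 0, 0, 2],
    [20, -0.1, 0, 0.03, 0, 0, 5],
    [20, -0.15, 0, 0.05, 0, 0, 8],
  ],
)

```text
t: 22.4
position: [513.8, -1.0, 76.1]
tool_rot: [0.001, 0.747, 0.665, 0.004]
ft_force: [0.0, 4.6, -3.2]
finger_gap: 0.376
```

```bash
python3 st.py
```

```text
22.4 [513.8  -1.   76.1] [0.001 0.747 0.665 0.004] [ 0.   4.6 -3.2] [0.743 0.088 0.061] 0.376 -1.565
```

Call:
arm_command(
  plan=[
    [20, -0.05, 0, 0.02, 0, 0, 3],
    [20, -0.1, 0, 0.03, 0, 0, 6],
  ],
)

```text
t: 22.6
position: [513.7, -1.6, 75.9]
tool_rot: [0.001, 0.781, 0.624, 0.004]
ft_force: [0.1, 1.9, -3.9]
finger_gap: 0.376
```

```bash
python3 st.py
```

```text
22.6 [513.7  -1.6  75.9] [0.001 0.781 0.624 0.004] [ 0.1  1.9 -3.9] [ 0.361 -0.137  0.121] 0.376 -1.461
```

Call:
arm_command(
  plan=[
    [20, 0, 0, 0.02, 0, 0, 3],
    [20, 0, 0, 0.03, 0, 0, 6],
  ],
)

```text
t: 22.8
position: [513.6, -1.9, 75.7]
tool_rot: [0.001, 0.813, 0.582, 0.004]
ft_force: [0.8, -1.9, -3.8]
finger_gap: 0.378
```

```bash
python3 st.py
```

```text
22.8 [513.6  -1.9  75.7] [0.001 0.813 0.582 0.004] [ 0.8 -1.9 -3.8] [-0.433 -0.061  0.117] 0.378 -1.354
```

Call:
arm_command(
  plan=[
    [20, 0, 0, 0.01, 0, 0, 3],
    [20, 0, 0, 0.02, 0, 0, 5],
  ],
)

```text
t: 23.0
position: [513.4, -2.3, 75.6]
tool_rot: [0.002, 0.838, 0.546, 0.004]
ft_force: [0.7, -2.3, -2.8]
finger_gap: 0.377
```

```bash
python3 st.py
```

```text
23.0 [513.4  -2.3  75.6] [0.002 0.838 0.546 0.004] [ 0.7 -2.3 -2.8] [-0.426  0.061  0.244] 0.377 -1.265
```

Call:
arm_command(
  plan=[
    [20, 0, 0, 0.01, 0, 0, 3],
    [20, 0, 0, 0.02, 0, 0, 5],
  ],
)

```text
t: 23.2
position: [513.5, -2.8, 75.6]
tool_rot: [0.002, 0.861, 0.508, 0.004]
ft_force: [0.7, -2.4, -2.0]
finger_gap: 0.377
```

```bash
python3 st.py
```

```text
23.2 [513.5  -2.8  75.6] [0.002 0.861 0.508 0.004] [ 0.7 -2.4 -2. ] [-0.378  0.076  0.246] 0.377 -1.177
```

Torque rose from 0.12 to 0.245 N m and levelled off, which is about 27 N, so screw 1 is snug. Going to screw 3.

Call:
arm_command(
  plan=[
    [60, 0, 0, 0, 0, 0, 0],
    [60, 0, 0, 0, 0, 0, 0],
    [60, 0, 0, -3, 0, 0, 0],
    [60, -1.3, 4.5, -5, 0, 0, -8],
    [60, -2.6, 9, -5, 0.2, -0.3, -16],
    [60, -3.7, 13.4, -5, 0.2, -0.3, -24],
    [60, -3.7, 13.4, -5, 0.2, -0.3, -31],
    [60, -3.7, 13.4, -5, 0.2, -0.3, -31],
  ],
)

```text
t: 24.0
position: [613.3, -100.9, 126.8]
tool_rot: [0.003, 0.695, 0.719, -0.0]
ft_force: [0.8, -0.7, -0.7]
finger_gap: 0.598
```

Call:
arm_command(
  plan=[
    [60, 0, 0, 3.5, 0, 0, 0],
    [60, 0, 0, 5.2, 0, 0, 0],
    [60, 0, 0, 5.2, 0, 0, 0],
    [30, 0, 0, 5.2, 0, 0, 0],
    [20, 0, 0, 5.2, 0, 0, 0],
    [20, 0, 0, 5.2, 0, 0, 0],
    [20, 0, 0, 5.2, 0, 0, 0],
    [20, 0, 0, 5.2, 0, 0, 0],
  ],
)

```text
t: 24.8
position: [614.3, -98.3, 76.4]
tool_rot: [0.002, 0.695, 0.719, 0.002]
ft_force: [-1.1, 9.4, 4.5]
finger_gap: 0.377
```

Call:
arm_command(
  plan=[
    [20, -0.05, 0, 0.02, 0, 0, 3],
    [20, -0.1, 0, 0.04, 0, 0, 6],
    [20, -0.15, 0, 0.06, 0, 0, 10],
    [20, -0.15, 0, 0.08, 0, 0, 14],
  ],
)

```text
t: 25.2
position: [614.4, -99.0, 76.0]
tool_rot: [0.001, 0.778, 0.628, 0.003]
ft_force: [-0.3, 2.3, -1.6]
finger_gap: 0.375
```

```bash
python3 st.py
```

```text
25.2 [614.4 -99.   76. ] [0.001 0.778 0.628 0.003] [-0.3  2.3 -1.6] [0.375 0.009 0.117] 0.375 -1.607
```

Call:
arm_command(
  plan=[
    [20, -0.05, 0, 0.02, 0, 0, 3],
    [20, -0.05, 0, 0.03, 0, 0, 6],
  ],
)

```text
t: 25.4
position: [614.3, -99.3, 75.8]
tool_rot: [0.001, 0.81, 0.586, 0.003]
ft_force: [0.4, 0.2, -4.9]
finger_gap: 0.381
```

```bash
python3 st.py
```

```text
25.4 [614.3 -99.3  75.8] [0.001 0.81  0.586 0.003] [ 0.4  0.2 -4.9] [-0.083 -0.065  0.084] 0.381 -1.501
```

Call:
arm_command(
  plan=[
    [20, 0, 0, 0.01, 0, 0, 3],
    [20, 0, 0, 0.02, 0, 0, 5],
  ],
)

```text
t: 25.6
position: [614.2, -99.6, 75.6]
tool_rot: [0.002, 0.836, 0.549, 0.003]
ft_force: [1.1, -1.5, -4.0]
finger_gap: 0.377
```

```bash
python3 st.py
```

```text
25.6 [614.2 -99.6  75.6] [0.002 0.836 0.549 0.003] [ 1.1 -1.5 -4. ] [-0.256 -0.06   0.146] 0.377 -1.412
```

Call:
arm_command(
  plan=[
    [20, 0, 0, 0.01, 0, 0, 3],
    [20, 0, 0, 0.02, 0, 0, 5],
  ],
)

```text
t: 25.8
position: [614.0, -99.8, 75.5]
tool_rot: [0.002, 0.859, 0.512, 0.003]
ft_force: [-0.1, -0.5, -2.5]
finger_gap: 0.373
```

```bash
python3 st.py
```

```text
25.8 [614.  -99.8  75.5] [0.002 0.859 0.512 0.003] [-0.1 -0.5 -2.5] [-0.214  0.007  0.259] 0.373 -1.324
```

Screw 3 climbed from 0.08 to 0.146 to 0.259 N m and is snug. Next is screw 2.

Call:
arm_command(
  plan=[
    [60, 0, 0, 0, 0, 0, 0],
    [60, 0, 0, 0, 0, 0, 0],
    [60, 0, 0, -3, 0, 0, 0],
    [60, -2.5, -4.4, -5, 0, 0, -8],
    [60, -5, -8.8, -5, 0.2, -0.3, -16],
    [60, -5, -8.8, -5, 0.2, -0.3, -24],
    [60, -5, -8.8, -5, 0.2, -0.3, -30],
    [60, -5, -8.8, -5, 0.2, -0.3, -30],
  ],
)

```text
t: 26.6
position: [512.6, -102.0, 125.8]
tool_rot: [0.003, 0.697, 0.717, -0.0]
ft_force: [0.6, -1.0, -0.3]
finger_gap: 0.599
```

Call:
arm_command(
  plan=[
    [60, 0, 0, 3.5, 0, 0, 0],
    [60, 0, 0, 5.2, 0, 0, 0],
    [60, 0, 0, 5.2, 0, 0, 0],
    [30, 0, 0, 5.2, 0, 0, 0],
    [20, 0, 0, 5.2, 0, 0, 0],
    [20, 0, 0, 5.2, 0, 0, 0],
    [20, 0, 0, 5.2, 0, 0, 0],
    [20, 0, 0, 5.2, 0, 0, 0],
  ],
)

```text
t: 27.4
position: [513.9, -100.4, 75.4]
tool_rot: [0.003, 0.698, 0.716, 0.002]
ft_force: [0.1, 7.1, 3.6]
finger_gap: 0.375
```

Call:
arm_command(
  plan=[
    [20, -0.05, 0, 0.02, 0, 0, 3],
    [20, -0.1, 0, 0.04, 0, 0, 6],
    [20, -0.15, 0, 0.06, 0, 0, 10],
    [20, -0.15, 0, 0.08, 0, 0, 14],
  ],
)

```text
t: 27.8
position: [513.9, -101.1, 74.9]
tool_rot: [0.002, 0.781, 0.625, 0.003]
ft_force: [-0.2, 3.0, -0.9]
finger_gap: 0.379
```

```bash
python3 st.py
```

```text
27.8 [ 513.9 -101.1   74.9] [0.002 0.781 0.625 0.003] [-0.2  3.  -0.9] [0.494 0.026 0.015] 0.379 -1.649
```

Call:
arm_command(
  plan=[
    [20, -0.05, 0, 0.02, 0, 0, 3],
    [20, -0.05, 0, 0.03, 0, 0, 6],
  ],
)

```text
t: 28.0
position: [513.8, -101.3, 74.8]
tool_rot: [0.002, 0.813, 0.582, 0.003]
ft_force: [-0.3, 0.3, -2.8]
finger_gap: 0.374
```

```bash
python3 st.py
```

```text
28.0 [ 513.8 -101.3   74.8] [0.002 0.813 0.582 0.003] [-0.3  0.3 -2.8] [0.028 0.027 0.07 ] 0.374 -1.543
```

Call:
arm_command(
  plan=[
    [20, 0, 0, 0.01, 0, 0, 3],
    [20, 0, 0, 0.02, 0, 0, 5],
  ],
)

```text
t: 28.2
position: [513.7, -101.5, 74.8]
tool_rot: [0.002, 0.838, 0.546, 0.003]
ft_force: [-0.7, -1.4, -1.7]
finger_gap: 0.375
```

```bash
python3 st.py
```

```text
28.2 [ 513.7 -101.5   74.8] [0.002 0.838 0.546 0.003] [-0.7 -1.4 -1.7] [-0.277  0.068  0.188] 0.375 -1.454
```

Call:
arm_command(
  plan=[
    [20, 0, 0, 0.01, 0, 0, 3],
    [20, 0, 0, 0.02, 0, 0, 5],
  ],
)

```text
t: 28.4
position: [513.6, -101.8, 74.7]
tool_rot: [0.002, 0.861, 0.508, 0.003]
ft_force: [0.9, -1.4, -3.4]
finger_gap: 0.375
```

```bash
python3 st.py
```

```text
28.4 [ 513.6 -101.8   74.7] [0.002 0.861 0.508 0.003] [ 0.9 -1.4 -3.4] [-0.267 -0.031  0.228] 0.375 -1.365
```

Screw 2 went from 0.07 to 0.19 to 0.23 N m and is snug. Next is screw 4.

Call:
arm_command(
  plan=[
    [60, 0, 0, 0, 0, 0, 0],
    [60, 0, 0, 0, 0, 0, 0],
    [60, 0, 0, -3, 0, 0, 0],
    [60, 4.5, 1.2, -5, 0, 0, -8],
    [60, 9, 2.5, -5, 0.2, -0.3, -16],
    [60, 13.6, 3.7, -5, 0.2, -0.3, -24],
    [60, 13.6, 3.7, -5, 0.2, -0.3, -30],
    [60, 13.6, 3.7, -5, 0.2, -0.3, -30],
  ],
)

```text
t: 29.2
position: [612.3, 0.4, 125.7]
tool_rot: [0.003, 0.7, 0.714, -0.001]
ft_force: [-0.4, -0.6, 0.6]
finger_gap: 0.6
```

Call:
arm_command(
  plan=[
    [60, 0, 0, 3.5, 0, 0, 0],
    [60, 0, 0, 5.1, 0, 0, 0],
    [60, 0, 0, 5.1, 0, 0, 0],
    [30, 0, 0, 5.1, 0, 0, 0],
    [20, 0, 0, 5.1, 0, 0, 0],
    [20, 0, 0, 5.1, 0, 0, 0],
    [20, 0, 0, 5.1, 0, 0, 0],
    [20, 0, 0, 5.1, 0, 0, 0],
  ],
)

```text
t: 30.0
position: [613.4, 1.7, 76.4]
tool_rot: [0.003, 0.7, 0.714, 0.001]
ft_force: [-0.1, 5.4, 1.8]
finger_gap: 0.376
```

Call:
arm_command(
  plan=[
    [20, -0.05, 0, 0.02, 0, 0, 3],
    [20, -0.1, 0, 0.04, 0, 0, 6],
    [20, -0.15, 0, 0.06, 0, 0, 10],
    [20, -0.15, 0, 0.08, 0, 0, 14],
  ],
)

```text
t: 30.4
position: [613.3, 0.7, 75.8]
tool_rot: [0.002, 0.783, 0.622, 0.002]
ft_force: [-0.3, 0.7, -3.4]
finger_gap: 0.374
```

```bash
python3 st.py
```

```text
30.4 [613.3   0.7  75.8] [0.002 0.783 0.622 0.002] [-0.3  0.7 -3.4] [0.195 0.086 0.038] 0.374 -1.429
```

Call:
arm_command(
  plan=[
    [20, -0.05, 0, 0.02, 0, 0, 3],
    [20, -0.05, 0, 0.03, 0, 0, 6],
  ],
)

```text
t: 30.6
position: [613.1, 0.3, 75.7]
tool_rot: [0.002, 0.815, 0.58, 0.002]
ft_force: [-0.5, 1.0, -2.6]
finger_gap: 0.376
```

```bash
python3 st.py
```

```text
30.6 [6.131e+02 3.000e-01 7.570e+01] [0.002 0.815 0.58  0.002] [-0.5  1.  -2.6] [-0.056  0.016  0.103] 0.376 -1.323
```

Call:
arm_command(
  plan=[
    [20, 0, 0, 0.01, 0, 0, 3],
    [20, 0, 0, 0.02, 0, 0, 5],
  ],
)

```text
t: 30.8
position: [613.0, -0.1, 75.6]
tool_rot: [0.003, 0.84, 0.543, 0.002]
ft_force: [-0.2, -1.7, -1.4]
finger_gap: 0.376
```

```bash
python3 st.py
```

```text
30.8 [ 6.13e+02 -1.00e-01  7.56e+01] [0.003 0.84  0.543 0.002] [-0.2 -1.7 -1.4] [-0.218  0.029  0.102] 0.376 -1.234
```

Call:
arm_command(
  plan=[
    [20, 0, 0, 0.01, 0, 0, 3],
    [20, 0, 0, 0.02, 0, 0, 5],
  ],
)

```text
t: 31.0
position: [612.9, -0.4, 75.6]
tool_rot: [0.003, 0.863, 0.505, 0.002]
ft_force: [0.2, -0.7, -2.4]
finger_gap: 0.38
```

```bash
python3 st.py
```

```text
31.0 [ 6.129e+02 -4.000e-01  7.560e+01] [0.003 0.863 0.505 0.002] [ 0.2 -0.7 -2.4] [-0.273  0.015  0.227] 0.38 -1.145
```

Screw 4 climbed from 0.10 to 0.23 N m and is snug. Screws 1 and 3 were seated before the other pair came down, so I recheck them in the same order with the light grip.

Call:
arm_command(
  plan=[
    [60, 0, 0, 0, 0, 0, 0],
    [60, 0, 0, 0, 0, 0, 0],
    [60, 0, 0, -3, 0, 0, 0],
    [60, -2.5, -4.4, -5, 0, 0, -8],
    [60, -5, -8.7, -5, 0.2, -0.3, -16],
    [60, -5, -8.7, -5, 0.2, -0.3, -24],
    [60, -5, -8.7, -5, 0.2, -0.3, -30],
    [60, -5, -8.7, -5, 0.2, -0.3, -30],
  ],
)

```text
t: 31.8
position: [512.2, -1.3, 125.9]
tool_rot: [0.004, 0.703, 0.712, -0.002]
ft_force: [0.6, 0.1, -0.6]
finger_gap: 0.6
```

Call:
arm_command(
  plan=[
    [60, 0, 0, 3.5, 0, 0, 0],
    [60, 0, 0, 5.2, 0, 0, 0],
    [60, 0, 0, 5.2, 0, 0, 0],
    [30, 0, 0, 5.2, 0, 0, 0],
    [20, 0, 0, 5.2, 0, 0, 0],
    [20, 0, 0, 5.2, 0, 0, 0],
    [20, 0, 0, 5.2, 0, 0, 0],
    [20, 0, 0, 5.2, 0, 0, 0],
  ],
)

```text
t: 32.6
position: [513.6, -0.3, 75.5]
tool_rot: [0.004, 0.703, 0.711, 0.0]
ft_force: [-0.5, 5.4, 2.8]
finger_gap: 0.379
```

Call:
arm_command(
  plan=[
    [20, -0.05, 0, 0, 0, 0, 2],
    [20, -0.1, 0, 0, 0, 0, 4],
  ],
)

```text
t: 32.8
position: [513.3, -0.6, 75.8]
tool_rot: [0.003, 0.728, 0.686, 0.001]
ft_force: [-2.0, 3.6, 0.0]
finger_gap: 0.376
```

```bash
python3 st.py
```

```text
32.8 [513.3  -0.6  75.8] [0.003 0.728 0.686 0.001] [-2.   3.6  0. ] [0.686 0.348 0.208] 0.376 -1.614
```

Call:
arm_command(
  plan=[
    [20, -0.05, 0, 0, 0, 0, 2],
    [20, -0.05, 0, 0, 0, 0, 4],
  ],
)

```text
t: 33.0
position: [513.3, -0.8, 76.0]
tool_rot: [0.003, 0.752, 0.66, 0.001]
ft_force: [0.3, 0.9, -1.2]
finger_gap: 0.377
```

```bash
python3 st.py
```

```text
33.0 [513.3  -0.8  76. ] [0.003 0.752 0.66  0.001] [ 0.3  0.9 -1.2] [0.138 0.027 0.199] 0.377 -1.544
```

Call:
arm_command(
  plan=[
    [60, 0, 0, 0, 0, 0, 0],
    [60, 0, 0, 0, 0, 0, 0],
    [60, 0, 0, -3, 0, 0, 0],
    [60, -2.5, 3.3, -5, 0, 0, -4],
    [60, -5.5, 7, -5, 0, 0, -8],
    [60, -8.5, 11.2, -5, 0, 0, -8],
    [60, -8.5, 11.2, -5, 0, 0, -8],
    [60, -8.5, 11.2, -5, 0, 0, -8],
  ],
)

```text
t: 33.8
position: [613.4, -100.3, 126.6]
tool_rot: [0.003, 0.704, 0.71, 0.001]
ft_force: [-1.0, 0.4, 0.4]
finger_gap: 0.601
```

Call:
arm_command(
  plan=[
    [60, 0, 0, 3.5, 0, 0, 0],
    [60, 0, 0, 5.2, 0, 0, 0],
    [60, 0, 0, 5.2, 0, 0, 0],
    [30, 0, 0, 5.2, 0, 0, 0],
    [20, 0, 0, 5.2, 0, 0, 0],
    [20, 0, 0, 5.2, 0, 0, 0],
    [20, 0, 0, 5.2, 0, 0, 0],
    [20, 0, 0, 5.2, 0, 0, 0],
  ],
)

```text
t: 34.6
position: [614.6, -98.3, 76.4]
tool_rot: [0.002, 0.704, 0.71, 0.003]
ft_force: [-0.3, 7.5, 4.6]
finger_gap: 0.379
```

Call:
arm_command(
  plan=[
    [20, -0.05, 0, 0, 0, 0, 2],
    [20, -0.1, 0, 0, 0, 0, 4],
  ],
)

```text
t: 34.8
position: [614.3, -98.4, 76.7]
tool_rot: [0.001, 0.729, 0.685, 0.003]
ft_force: [-2.0, 3.3, -1.0]
finger_gap: 0.376
```

```bash
python3 st.py
```

```text
34.8 [614.3 -98.4  76.7] [0.001 0.729 0.685 0.003] [-2.   3.3 -1. ] [0.599 0.319 0.288] 0.376 -1.757
```

Call:
arm_command(
  plan=[
    [20, -0.05, 0, 0, 0, 0, 2],
    [20, -0.05, 0, 0, 0, 0, 4],
  ],
)

```text
t: 35.0
position: [614.0, -98.7, 76.8]
tool_rot: [0.001, 0.752, 0.659, 0.003]
ft_force: [-1.4, 0.5, -1.6]
finger_gap: 0.375
```

```bash
python3 st.py
```

```text
35.0 [614.  -98.7  76.8] [0.001 0.752 0.659 0.003] [-1.4  0.5 -1.6] [0.133 0.088 0.237] 0.375 -1.687
```

Call:
arm_command(
  plan=[
    [60, 0, 0, 0, 0, 0, 0],
    [60, 0, 0, 0, 0, 0, 0],
    [60, 0, 0, -3, 0, 0, 0],
    [60, -0.8, -5, -5, 0, 0, -4],
    [60, -1.6, -9.9, -5, 0, 0, -8],
    [60, -1.6, -9.9, -5, 0, 0, -8],
    [60, -1.6, -9.9, -5, 0, 0, -8],
    [60, -1.6, -9.9, -5, 0, 0, -8],
  ],
)

```text
t: 35.8
position: [514.9, -101.9, 127.4]
tool_rot: [0.002, 0.705, 0.709, 0.004]
ft_force: [0.4, 0.5, 0.5]
finger_gap: 0.601
```

Call:
arm_command(
  plan=[
    [60, 0, 0, 3.5, 0, 0, 0],
    [60, 0, 0, 5.2, 0, 0, 0],
    [60, 0, 0, 5.2, 0, 0, 0],
    [30, 0, 0, 5.2, 0, 0, 0],
    [20, 0, 0, 5.2, 0, 0, 0],
    [20, 0, 0, 5.2, 0, 0, 0],
    [20, 0, 0, 5.2, 0, 0, 0],
    [20, 0, 0, 5.2, 0, 0, 0],
  ],
)

```text
t: 36.6
position: [516.7, -100.4, 76.9]
tool_rot: [0.003, 0.705, 0.709, 0.006]
ft_force: [1.2, 5.6, 1.5]
finger_gap: 0.378
```

Call:
arm_command(
  plan=[
    [20, -0.05, 0, 0, 0, 0, 2],
    [20, -0.1, 0, 0, 0, 0, 4],
  ],
)

```text
t: 36.8
position: [516.4, -100.7, 77.2]
tool_rot: [0.002, 0.73, 0.684, 0.006]
ft_force: [-1.9, 4.3, -0.2]
finger_gap: 0.379
```

```bash
python3 st.py
```

```text
36.8 [ 516.4 -100.7   77.2] [0.002 0.73  0.684 0.006] [-1.9  4.3 -0.2] [0.53  0.378 0.239] 0.379 -1.81
```

Call:
arm_command(
  plan=[
    [20, -0.05, 0, 0, 0, 0, 2],
    [20, -0.05, 0, 0, 0, 0, 4],
  ],
)

```text
t: 37.0
position: [515.9, -101.0, 77.3]
tool_rot: [0.001, 0.753, 0.658, 0.006]
ft_force: [-1.3, 1.2, -0.7]
finger_gap: 0.374
```

```bash
python3 st.py
```

```text
37.0 [ 515.9 -101.    77.3] [0.001 0.753 0.658 0.006] [-1.3  1.2 -0.7] [-0.003  0.223  0.233] 0.374 -1.74
```

Call:
arm_command(
  plan=[
    [60, 0, 0, 0, 0, 0, 0],
    [60, 0, 0, 0, 0, 0, 0],
    [60, 0, 0, -3, 0, 0, 0],
    [60, 3.7, 2.7, -5, 0, 0, -4],
    [60, 7.4, 5.4, -5, 0, 0, -8],
    [60, 11.2, 8.2, -5, 0.2, -0.4, -8],
    [60, 11.2, 8.2, -5, 0.2, -0.4, -8],
    [60, 11.2, 8.2, -5, 0.2, -0.4, -8],
  ],
)

```text
t: 37.8
position: [612.4, -0.6, 129.0]
tool_rot: [0.003, 0.705, 0.709, 0.002]
ft_force: [-0.5, -0.7, -0.5]
finger_gap: 0.599
```

Call:
arm_command(
  plan=[
    [60, 0, 0, 3.5, 0, 0, 0],
    [60, 0, 0, 5.2, 0, 0, 0],
    [60, 0, 0, 5.2, 0, 0, 0],
    [30, 0, 0, 5.2, 0, 0, 0],
    [20, 0, 0, 5.2, 0, 0, 0],
    [20, 0, 0, 5.2, 0, 0, 0],
    [20, 0, 0, 5.2, 0, 0, 0],
    [20, 0, 0, 5.2, 0, 0, 0],
  ],
)

```text
t: 38.6
position: [613.6, 1.6, 78.7]
tool_rot: [0.002, 0.705, 0.709, 0.004]
ft_force: [-1.2, 8.8, 1.6]
finger_gap: 0.371
```

Call:
arm_command(
  plan=[
    [20, -0.05, 0, 0, 0, 0, 2],
    [20, -0.1, 0, 0, 0, 0, 4],
  ],
)

```text
t: 38.8
position: [613.4, 1.4, 79.0]
tool_rot: [0.001, 0.73, 0.684, 0.005]
ft_force: [-0.9, 3.4, -1.2]
finger_gap: 0.376
```

```bash
python3 st.py
```

```text
38.8 [613.4   1.4  79. ] [0.001 0.73  0.684 0.005] [-0.9  3.4 -1.2] [0.579 0.255 0.217] 0.376 -1.596
```

Call:
arm_command(
  plan=[
    [20, -0.05, 0, 0, 0, 0, 2],
    [20, -0.05, 0, 0, 0, 0, 4],
  ],
)

```text
t: 39.0
position: [613.0, 1.2, 79.1]
tool_rot: [0.001, 0.753, 0.658, 0.004]
ft_force: [0.0, 0.3, -3.1]
finger_gap: 0.378
```

```bash
python3 st.py
```

```text
39.0 [613.    1.2  79.1] [0.001 0.753 0.658 0.004] [ 0.   0.3 -3.1] [0.111 0.113 0.239] 0.378 -1.526
```

All four slip at 0.20–0.24 N m, so they are snug. Letting go, then retreating up and to the left out of view.

Call:
arm_command(
  plan=[
    [60, 0, 0, 0, 0, 0, 0],
    [60, 0, 0, 0, 0, 0, 0],
    [60, 0, 0, -4, 0, 0, 0],
    [60, 0, 0, -8, 0, 0, 0],
    [60, 5, -2, -12, 0, 0, 0],
    [60, 10, -4, -12, 0, 0, 0],
    [60, 15, -6, -12, 0, 0, 0],
    [60, 20, -8, -12, 0, 0, 0],
    [60, 25, -8, -12, 0, 0, 0],
    [60, 30, -8, -12, 0, 0, 0],
  ],
)

```text
t: 40.0
position: [570.5, 286.3, 201.3]
tool_rot: [0.001, 0.753, 0.658, 0.005]
ft_force: [0.4, -1.1, 1.0]
finger_gap: 0.596
```

Call:
arm_command(
  plan=[
    [60, 10, 0, 0, 0, 0, 0],
    [60, 10, 0, 0, 0, 0, 0],
    [60, 10, 0, 0, 0, 0, 0],
    [60, 10, 0, 0, 0, 0, 0],
  ],
)

```text
t: 40.4
position: [583.8, 386.6, 202.1]
tool_rot: [0.002, 0.752, 0.659, 0.006]
ft_force: [-0.1, -0.6, 0.1]
finger_gap: 0.601
```

```bash
python3 st.py; python3 - <<'E'
from h import *; from bench import bot
c=bot.camera('top'); s=bot.camera('side'); 
a=cv2.resize(c['image'][180:270,295:390],None,fx=4,fy=4); b=cv2.resize(s['image'][210:320,305:437],None,fx=3,fy=3)
o=np.zeros((360,780,3),np.uint8); o[:,:380]=a; o[:330,384:780]=b; cv2.imwrite('pics/fin.png',o)
E
```

```text
40.4 [583.8 386.6 202.1] [0.002 0.752 0.659 0.006] [-0.1 -0.6  0.1] [0.014 0.004 0.002] 0.601 -0.93
```

View pics/fin.png

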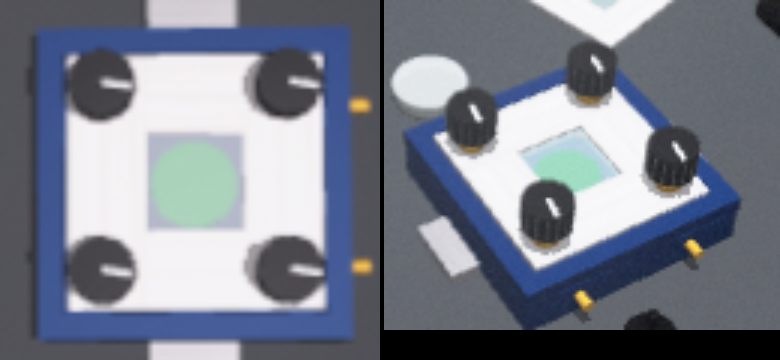

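The final crops show all four pointers alike, each pointing right in the top view, roughly 95° from the start. The lid is level and flush, the dish and spare screw have not moved, and the gripper is clear.

```bash
python3 -c "
from bench import bot; print(bot.job_done())"
```

```text
the job is handed in; nothing more can be done
None
```

I tightened the four thumbscrews crosswise, in the order 1-3-2-4 each round, and handed the job in at about 40 s with the gripper clear of everything.

- **Rounds:** the first turned each screw about 45° and the second a further 20°. In the third, with a light 8 N grip, I stopped each screw once its torque climbed steeply.
- **Torque at the stop:** it rose from about 0.1 N m to 0.245, 0.26, 0.23 and 0.23 N m (screws 1, 3, 2, 4), roughly 25–29 N of pressing force.
- **Recheck:** a fourth light-grip pass in the same order met 0.20–0.29 N m at once. It then levelled off at 0.20–0.24 N m as the fingers slipped, so the screws were already snug.
- **Final pictures:** the four pointers stand alike, about 95° from the start. The lid looks level, and the petri dish and spare screw next to it look unmoved.

**Less certain:**
- The torque readings are noisy, by a few hundredths of a N m, so the forces are estimates.
- How level the lid sits was judged by eye and from the matching pointers, not measured.
- The hand was off centre by up to 3 mm on screw 2, where the force stayed below 10 N.
- The other loose objects were not in the final crops.

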